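Slide a loaded plaster bat round the cone pack and home against the bench stop

ROBOT

A 6-joint arm with a two-finger parallel gripper is mounted at the origin on a cart in front of the work surface, level with it; the furniture and walls round the work are solid. World frame = base frame: x ahead of the robot, y to its left, z up, the work surface at z = 0. Lengths are in m, angles in rad, forces in N, time in s.
With the tool pointing down it reaches from about 0.225 to 0.725 m from the base axis. Payload 3.1 kg.
Tool frame: the origin (TCP) lies midway between the tips of the shut fingers; the grasp point (between the pads) lies 19 mm behind it; z points along the fingers, y is the line along which they close (so a half turn about z gives the same grasp; the last joint's range is limited). The gripper opens to 85 mm and grips with 20 to 120 N. Pads are 22 mm wide; open, the fingers measure 114 mm over their backs; the gripper's body (76 mm by 85 mm) begins 54 mm behind the grasp point. The pads swing forward as they close: fully open they stand 13 mm farther back than shut.
Start: joints at [-1.441, 0.048, 0.099, 1.622, 0, 1.443], TCP at [0.134, -0.508, 0.231] pointing down, gripper open.
Joint ranges: [-2.91, 2.91], [-0.99, 1.94], [-1.21, 1.42], [-2.12, 2.29], [-1.49, 1.47], [-3.14, 3.14]. Speed limits (rad/s): [2.79, 2.79, 3.14, 3.14, 3.14, 3.14].

INTERFACE

Orientations are given as a rotation vector (axis times angle).
In Python, from station import ctrl, camera, job gives the robot as it stands.
- The arm moves only by the tool apply_moves, never from a script. Its argument "targets" is a list of rows, each an object of numbers: "x", "y", "z": the shift along the tool's x, y, z in m; "wx", "wy", "wz": the turn, a rotation vector about the tool's x, y, z in degrees. In form: [{"x": .., "y": .., "z": .., "wx": .., "wy": .., "wz": ..}, ...]. A call has 1 to 12 rows; each row is the pose to reach, as a shift and turn from the pose commanded when the call began, along the tool's axes at that moment; what a row does not reach only later rows make up. A row lasts 1/8 s, in which the tool goes at most 62.5 mm and 10.7 degrees, less where a joint would pass 70% of its speed; a pose out of reach is approached as far as the arm can. A call with a gripper value outside its range is refused whole. "hand" is the gripper's target within -1 to 1 (fully open at 1, half-way at 0, shut at -1), set as the call begins (left out, the last holds). The fingers move at their own pace and stop on an object; the grip force is fixed at half the most. Time passes only in rows, so rows that repeat a pose let the fingers close. It gives the time, the measured TCP pose, the force, the opening and the grip force at its end, in the units of the state.
- ctrl.get_state(): the state, without advancing time (a new reading comes with each control period).
- camera(name): name is "scene" or "top" or "wrist"; returns a dict with "frame" (400x640x3 uint8, red, green, blue), "range_z" (400x640 float32, m along the optical axis (not along the pixel's ray), 0 where there is no reading), "fx", "fy", "cx", "cy" (pixels), "view" (4x4, takes a point from world to camera coordinates); the wrist camera has in their place "mount" (4x4, takes a point from camera to tool coordinates, whose origin is the TCP and whose axes are the flange's). Camera axes: x right, y up, looking along -z (the intrinsics and any distortion apply to the point x, -y, -z); pixel columns grow to the right and rows downward; lengths in m; the calibration is good to about 2 mm. A picture is of the moment at which its call begins: read the wrist's pose just before it.
- job.hand_in(): hands the job in; it is judged then, once.
The state is a dict: "t": time; "joint_pos": joint angles; "qvel": joint speeds; "joint_torque": joint torques, N m; "ee_pos": TCP position; "tool_rot": TCP orientation; "force": force on the tool from outside, world axes, zero at the start; "torque": the same for the moment, N m; "opening": opening from 0.0 (shut) to 1.0 (fully open); "gripper_force": force on a finger pad.
Only numpy, scipy, OpenCV 4.12 (cv2) and the standard library are available. Lean on these libraries where they do the work, as an engineer would, in place of code of your own. Each camera call takes 0.05 s, during which the arm holds its last target. There are 200 camera calls.

TASK

Without lifting it, push the square plaster bat that carries the bisque cup along the bench, round the vice, the cone pack and the sprig mould without anything touching those three, and in between the two wooden rails. Press it home against the metal nose of the bench stop with a steady push of about 10 N for a second, never pushing it with more than 16 N, then back away and leave it touching the nose, squarely between the rails, the cup still standing on the middle of the bat and never touched by the robot.

Things in the scene. Friction and masses are not known exactly. Their poses are not given: they have to be found in the camera images.
- bat: loose square plaster slab, 120 x 120 x 16 mm, about 0.2 to 0.4 kg, too wide to grip; push it by its upright side faces. Origin at the centre of its underside, on the bench top (z = 0); x and y are square to its sides, z up. It starts near the bench's front edge, to the right of the rails as the robot sees them, and slides with a friction of some 2 to 4 N.
- cup: loose terracotta bisque cup, 62 mm wide at the rim, 50 mm at the foot, 53 mm tall, 0.11 kg, standing upright at the middle of the bat with its rim 69 mm above the bench. Origin at the centre of its underside.
- stop: fixed bench stop: wooden block 32 x 150 x 30 mm (x, y, z) with a brass thumbscrew on top (to 45 mm). Origin on the bench at the middle of its front face; x points into the block, away from the robot: the bat comes in along +x. Before that face stands an aluminium nose bar 80 mm wide, 5 to 16 mm above the bench, clamped rigidly 8 to 32 mm proud: how far is not measured and must be felt.
- home (a point): fixed point on the bench 80 mm in front of the stop's block face, on the centre line of the rails, axes as the stop: about where the centre of the bat comes to lie. Pressed home, the bat's centre is at most 12 mm before or behind it, depending on how far the nose happens to be set, and within 4 mm of the centre line.
- rails: fixed pair of wooden guide rails, 20 mm high and 14 mm thick, same origin and axes as the bench stop. They run from x = -0.090 to x = 0 with inner faces at y = +0.064 and -0.064 (4 mm of play either side of the bat); their front ends flare out to a mouth at x = -0.12, about 164 mm wide inside and 195 mm outside.
- cones: fixed pyrometric cone pack, obstacle: clay pat 31 x 76 mm (x, y), 16 mm high, with three cones to 62 mm. Origin at the centre of its underside; it stands close to the -y (right) side of the rails, on the inside of the corner that the bat must round. Nothing may touch it.
- sprig: fixed white plaster sprig mould, obstacle: block 50 x 62 x 26 mm (x, y, z). Origin at the centre of its underside; it stands on the outer side of the corner, to the +y (left) side, near the tip of the vice's spindle. Nothing may touch it.
- mould_clamp: fixed green screw vice beside the work, obstacle: base 160 mm wide (y), from 59 mm in front of its origin (-x) to 156 mm behind it, up to 118 mm high. Its spindle runs out to 177 mm in front of the origin at 88 mm height, with a slanting T-bar there that reaches 61 mm to either side, 58 to 119 mm above the bench. Nothing may touch it.
Things that resemble listed ones, but are neither listed nor needed, are in the scene too. Of the things shaped like the bat, the white one is meant.

How it is judged:
By the outcome, as a careful person would: the job done as asked, in the order asked, and still so for the second after the job is handed in, with the robot touching nothing.
It also fails if it takes over 64 s, if anything falls off the work surface, if the arm or the gripper's body presses on something with over 40 N, if the wrist force passes 120 N, or if a joint passes its speed limit or range.

## Working session

There is one attempt and no reset: what is moved stays moved. The work goes in short steps, Python scripts to look and compute and a tool call to move; the robot and the scene stay as the last step left them, time stands still between calls to the robot, and variables do not carry over. Pictures are saved under pics/ and viewed, at most 10 in all, crops included, and the job is handed in when it is done.

Besides the shell and the picture viewer there is one more tool, called after "Call:" as a command line: name --argument value ..., lists and objects as JSON in quotes. apply_moves: Moves the arm, as the interface text tells. Its arguments: {"type":"object","properties":{"targets":{"type":"array"},"hand":{"type":"number"}},"required":["targets"]}

```bash
mkdir -p pics; cat > h.py <<'E'
import numpy as np, cv2
from station import ctrl,camera,job
def pts(c):
    """world points per pixel from range_z"""
    h,w=c['range_z'].shape; u,v=np.meshgrid(np.arange(w),np.arange(h)); d=c['range_z']
    P=np.stack([(u-c['cx'])/c['fx']*d,-(v-c['cy'])/c['fy']*d,-d,np.ones_like(d)],-1)
    return (P@np.linalg.inv(c['view']).T)[...,:3]
def ray(c,u,v,z):
    T=np.linalg.inv(c['view']); d=T[:3,:3]@np.array([(u-c['cx'])/c['fx'],-(v-c['cy'])/c['fy'],-1.]); o=T[:3,3]
    return o+d*(z-o[2])/d[2]
def save(n,im): cv2.imwrite('pics/'+n,im[...,::-1])
E
python3 - <<'E'
from h import *
s=ctrl.get_state(); print({k:np.round(v,3) for k,v in s.items()})
for n in('top','scene'):
    c=camera(n); save(n+'0.png',c['frame']); np.savez(n+'0.npz',**c); print(n,[k for k in c],c['fx'],np.round(np.linalg.inv(c['view']),3))
E
```

```text
{'t': np.float64(0.0), 'joint_pos': array([-1.441,  0.049,  0.098,  1.622, -0.   ,  1.443]), 'qvel': array([-0.001,  0.001,  0.002, -0.   ,  0.001, -0.001]), 'joint_torque': array([-0.0000e+00, -3.3878e+01,  3.2002e+01,  2.0000e-02, -0.0000e+00,
        0.0000e+00]), 'ee_pos': array([ 0.134, -0.507,  0.23 ]), 'tool_rot': array([-3.113, -0.403,  0.   ]), 'force': array([ 0.5  ,  0.041, -0.335]), 'torque': array([ 0.001, -0.006,  0.025]), 'gripper_force': np.float64(0.0), 'opening': np.float64(1.0)}
top ['frame', 'range_z', 'fx', 'fy', 'cx', 'cy', 'view'] 380.91356028033357 [[-0.028  0.985 -0.171  0.42 ]
 [-1.    -0.03  -0.01  -0.351]
 [-0.015  0.171  0.985  0.905]
 [ 0.     0.     0.     1.   ]]
scene ['frame', 'range_z', 'fx', 'fy', 'cx', 'cy', 'view'] 379.94674734493645 [[ 0.793  0.374 -0.48   0.121]
 [-0.609  0.493 -0.622 -0.971]
 [ 0.004  0.785  0.619  0.643]
 [ 0.     0.     0.     1.   ]]
```

View pics/top0.png

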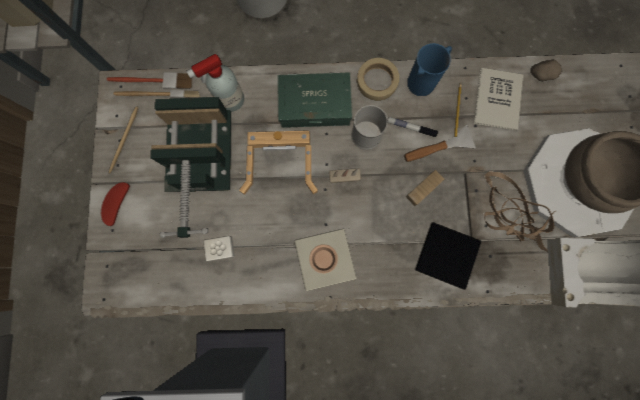

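View pics/scene0.png

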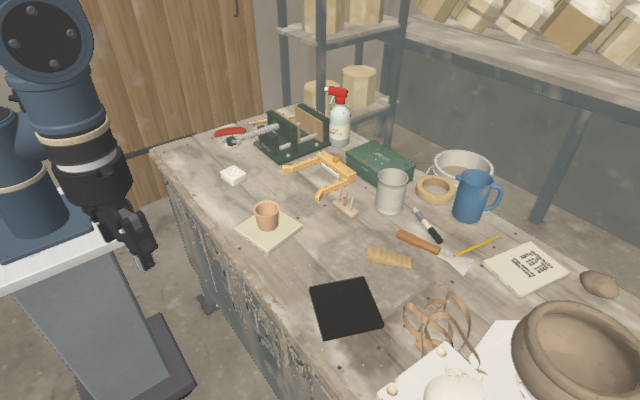

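Top view: the white bat with the cup is at (325,259). The black slab at (448,255) is the lookalike. The orange stop and rails are at (279,140) and (248–314,190), the cone pack at (346,175), the sprig at (218,248), and the vice at (190,150) with its T-bar at (183,233). The text says the white bat is meant, and it is the one carrying the cup. Next I'll take a confirming crop and measure.

```bash
python3 - <<'E'
from h import *
c=dict(np.load('top0.npz')); P=pts(c); f=c['frame']; hsv=cv2.cvtColor(f,cv2.COLOR_RGB2HSV)
save('crop.png',cv2.resize(f[80:320,80:380],(750,600),interpolation=cv2.INTER_CUBIC))
for uv in [(325,259),(310,245),(279,140),(346,176),(218,248),(183,233),(250,175),(200,280),(360,290),(300,305)]:
    print(uv,np.round(P[uv[1],uv[0]],3), hsv[uv[1],uv[0]])
def cen(box,lo,hi):
    u0,v0,u1,v1=box; Z=P[v0:v1,u0:u1]; m=(Z[...,2]>lo)&(Z[...,2]<hi); return m,Z[m]
for n,b,lo,hi in [('bat',(285,220,365,300),.010,.021),('cup',(285,220,365,300),.055,.08),('sprig',(195,230,240,268),.018,.035),('cones',(325,162,366,188),.01,.07),('orange',(236,125,322,200),.013,.05),('vice',(145,90,240,245),.04,.14)]:
    m,Z=cen(b,lo,hi); r=cv2.minAreaRect((Z[:,:2]*1000).astype(np.float32)); print(n,len(Z),np.round(r[0],1),np.round(r[1],1),round(r[2],1),'z',np.round(np.percentile(Z[:,2],[5,50,95]),3),'min',Z.min(0).round(3),'max',Z.max(0).round(3))
# orange stop by colour
o=((hsv[...,0]>8)&(hsv[...,0]<24)&(hsv[...,1]>110)&(hsv[...,2]>120)).astype(np.uint8); o[:,:236]=0;o[:,322:]=0;o[:125]=0;o[200:]=0
for z in(.02,.03):
    cs,_=cv2.findContours(o,cv2.RETR_EXTERNAL,cv2.CHAIN_APPROX_NONE); k=max(cs,key=cv2.contourArea); print(len(k),[np.round(ray(c,*p,z)[:2],4).tolist() for p in cv2.approxPolyDP(k,2.0,True)[:,0]])
E
```

```text
(325, 259) [ 0.435 -0.355  0.02 ] [ 14  89 155]
(310, 245) [ 0.469 -0.321  0.011] [ 22  43 149]
(279, 140) [ 0.722 -0.253  0.026] [ 16 120 153]
(346, 176) [ 0.631 -0.411  0.012] [ 18  63 129]
(218, 248) [ 0.467 -0.109  0.023] [ 21  30 170]
(183, 233) [ 0.497 -0.055  0.099] [73 56 41]
(250, 175) [ 0.639 -0.182  0.021] [ 17 113 162]
(200, 280) [ 0.395 -0.061 -0.001] [ 17  34 121]
(360, 290) [ 0.362 -0.434 -0.004] [ 19  36 112]
(300, 305) [ 0.333 -0.294  0.   ] [ 19  46 116]
bat 2301 [ 435.6 -353.6] [120.  119.8] 11.7 z [0.012 0.015 0.019] min [ 0.367 -0.423  0.01 ] max [ 0.504 -0.284  0.021]
cup 266 [ 436.9 -350.5] [61.1 60.3] 88.3 z [0.058 0.066 0.069] min [ 0.407 -0.381  0.055] max [ 0.467 -0.32   0.071]
sprig 581 [ 467.6 -106.7] [49.8 62.3] 7.6 z [0.02  0.024 0.027] min [ 0.44  -0.139  0.018] max [ 0.495 -0.073  0.03 ]
cones 342 [ 634.6 -407. ] [29.4 74.9] 4.4 z [0.011 0.013 0.047] min [ 0.618 -0.444  0.01 ] max [ 0.65  -0.37   0.062]
orange 1560 [ 680.  -249.4] [183.6 168.7] 88.2 z [0.015 0.025 0.031] min [ 0.593 -0.339  0.013] max [ 0.764 -0.155  0.047]
vice 4912 [664.6 -69.7] [348.8 185.6] 0.2 z [0.043 0.092 0.107] min [ 0.49  -0.162  0.04 ] max [0.839 0.024 0.117]
200 [[0.7417, -0.3231], [0.7465, -0.1791], [0.701, -0.1768], [0.7007, -0.1841], [0.6906, -0.1865], [0.681, -0.1745], [0.6512, -0.1746], [0.6484, -0.1842], [0.7158, -0.1865], [0.7164, -0.3225]]
200 [[0.7381, -0.3234], [0.7428, -0.181], [0.6978, -0.1788], [0.6975, -0.186], [0.6875, -0.1884], [0.678, -0.1765], [0.6486, -0.1766], [0.6459, -0.1861], [0.7124, -0.1884], [0.713, -0.3228]]
```

View pics/crop.png

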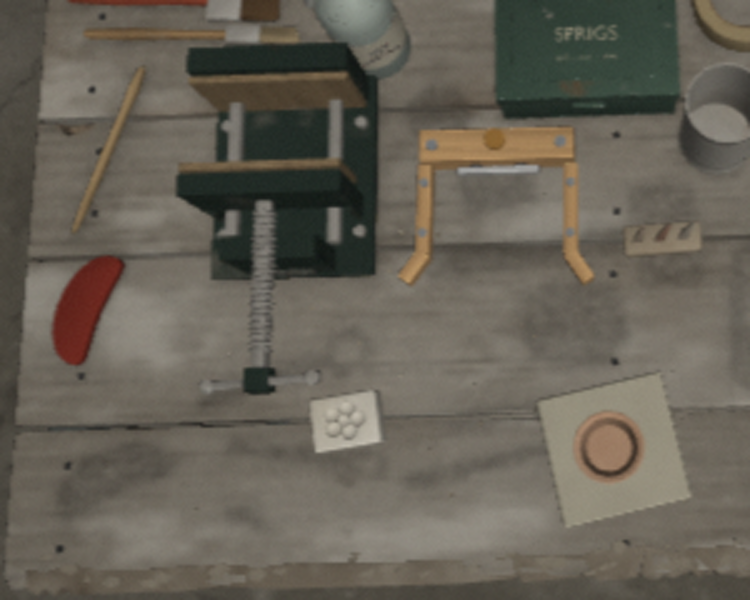

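The crop confirms the target: the white plaster slab with the terracotta cup, at crop (612,448). Next I'll refine the stop pose and check the wrist camera mount.

```bash
cat >> h.py <<'E'
from scipy.spatial.transform import Rotation as R
def pose(yaw,tilt,s=1):
    """tool down, tool x at yaw(deg); lean: tool z swings toward s*(tool x) by tilt deg"""
    y=np.radians(yaw); X=np.array([np.cos(y),np.sin(y),0]); Z=np.array([0,0,-1.]); M=np.stack([X,np.cross(Z,X),Z],1)
    return R.from_matrix(M)*R.from_euler('y',s*tilt,degrees=True)
def go(p,Rt):
    s=ctrl.get_state(); R0=R.from_rotvec(s['tool_rot']); d=R0.inv().apply(np.array(p)-s['ee_pos']); w=(R0.inv()*Rt).as_rotvec(degrees=True)
    print('t',round(float(s['t']),2),'shift',d.round(4),'turn',w.round(2),'|w|',np.linalg.norm(w).round(1))
E
python3 - <<'E'
from h import *
w=camera('wrist'); print(np.round(w['mount'],3))
for n in('top','scene'):
    c=dict(np.load(n+'0.npz')); P=pts(c); hsv=cv2.cvtColor(c['frame'],cv2.COLOR_RGB2HSV)
    m=(hsv[...,0]>8)&(hsv[...,0]<24)&(hsv[...,1]>95)&(hsv[...,2]>90)&(P[...,0]>.57)&(P[...,0]<.78)&(P[...,1]>-.36)&(P[...,1]<-.14)
    Q=P[m]; B=Q[(Q[:,0]>.703)&(Q[:,2]>.024)]; r=cv2.minAreaRect((B[:,:2]*1000).astype(np.float32)); print(n,len(B),r)
    for nm,sl in(('L',Q[:,1]>-.25),('R',Q[:,1]<-.25)):
        K=Q[sl&(Q[:,0]>.63)&(Q[:,0]<.695)&(Q[:,2]>.014)]; a=np.polyfit(K[:,0],K[:,1],1); print(nm,len(K),'y@.66',np.polyval(a,.66).round(4),'deg',np.degrees(np.arctan(a[0])).round(2),'w',np.ptp(K[:,1]).round(3))
    g=(hsv[...,1]<40)&(hsv[...,2]>120)&(P[...,0]>.66)&(P[...,0]<.73)&(abs(P[...,1]+.252)<.055)&(P[...,2]>.009); G=P[g]
    if len(G)>10: print('nose',len(G),G.min(0).round(3),G.max(0).round(3),np.median(G,0).round(4))
p=np.array([.4356,-.3536,0]); yb=np.array([-np.sin(np.radians(11.7)),np.cos(np.radians(11.7)),0])
q=p-yb*.105
go([*q[:2],.10],pose(101.7,15,1)); go([*q[:2],.10],pose(-78.3,15,-1))
E
```

```text
[[ 0.     0.949  0.315  0.081]
 [ 1.    -0.     0.     0.001]
 [ 0.     0.315 -0.949 -0.143]
 [ 0.     0.     0.     1.   ]]
top 729 ((728.6060791015625, -250.54916381835938), (145.5087890625, 32.87834930419922), 89.63409423828125)
L 116 y@.66 -0.1786 deg -1.88 w 0.014
R 96 y@.66 -0.3212 deg -0.97 w 0.011
nose 84 [ 0.704 -0.288  0.011] [ 0.711 -0.212  0.017] [ 0.7072 -0.2549  0.0143]
scene 351 ((729.5663452148438, -251.4332275390625), (151.49940490722656, 34.85166931152344), 88.481201171875)
L 67 y@.66 -0.1818 deg -1.58 w 0.017
R 78 y@.66 -0.3238 deg -1.45 w 0.014
nose 72 [ 0.704 -0.292  0.009] [ 0.713 -0.213  0.02 ] [ 0.7068 -0.2551  0.0155]
t 0.15 shift [0.3254 0.0335 0.1304] turn [ 11.3   11.91 -86.4 ] |w| 87.9
t 0.15 shift [0.3254 0.0335 0.1304] turn [ 12.09 -11.47  92.5 ] |w| 94.0
```

Call:
apply_moves --targets '[{"x": 0.325,"y": 0.033,"z": 0.13,"wx": 11.3,"wy": 11.9,"wz": -86.4},{"x": 0.325,"y": 0.033,"z": 0.13,"wx": 11.3,"wy": 11.9,"wz": -86.4},{"x": 0.325,"y": 0.033,"z": 0.13,"wx": 11.3,"wy": 11.9,"wz": -86.4},{"x": 0.325,"y": 0.033,"z": 0.13,"wx": 11.3,"wy": 11.9,"wz": -86.4},{"x": 0.325,"y": 0.033,"z": 0.13,"wx": 11.3,"wy": 11.9,"wz": -86.4},{"x": 0.325,"y": 0.033,"z": 0.13,"wx": 11.3,"wy": 11.9,"wz": -86.4},{"x": 0.325,"y": 0.033,"z": 0.13,"wx": 11.3,"wy": 11.9,"wz": -86.4},{"x": 0.325,"y": 0.033,"z": 0.13,"wx": 11.3,"wy": 11.9,"wz": -86.4},{"x": 0.325,"y": 0.033,"z": 0.13,"wx": 11.3,"wy": 11.9,"wz": -86.4},{"x": 0.325,"y": 0.033,"z": 0.13,"wx": 11.3,"wy": 11.9,"wz": -86.4},{"x": 0.325,"y": 0.033,"z": 0.13,"wx": 11.3,"wy": 11.9,"wz": -86.4}]' --hand 1

```text
t: 1.52
ee_pos: [0.4563, -0.4567, 0.1016]
tool_rot: [-1.852, -2.271, -0.241]
force: [0.7, 0.6, -0.3]
opening: 0.997
gripper_force: 0.0
```

```bash
python3 - <<'E'
from h import *
q=[.4568,-.4564]
go([*q,.004],pose(101.7,15)); go([*q,-.006],pose(101.7,15))
w=camera('wrist'); save('w1.png',w['frame'])
E
```

```text
t 1.52 shift [-0.0249  0.0006  0.0944] turn [ 0.    0.14 -0.1 ] |w| 0.2
t 1.52 shift [-0.0274  0.0006  0.1041] turn [ 0.    0.14 -0.1 ] |w| 0.2
```

View pics/w1.png

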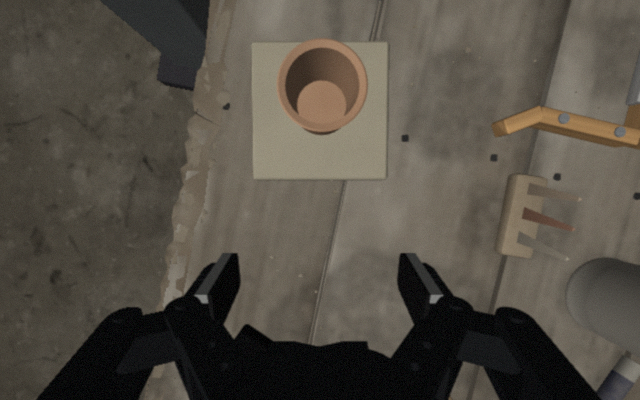

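The bat spans (253–387, 42–180), square to the tool and centred between the fingers. I'll go down, with the last millimetres slow.

Call:
apply_moves --targets '[{"x": -0.013,"y": 0.0006,"z": 0.05},{"x": -0.022,"y": 0.0006,"z": 0.085},{"x": -0.0235,"y": 0.0006,"z": 0.09},{"x": -0.0249,"y": 0.0006,"z": 0.0944},{"x": -0.0256,"y": 0.0006,"z": 0.097},{"x": -0.0262,"y": 0.0006,"z": 0.0993},{"x": -0.0268,"y": 0.0006,"z": 0.1017},{"x": -0.0274,"y": 0.0006,"z": 0.104},{"x": -0.0274,"y": 0.0006,"z": 0.104}]'

```text
invalid input
```

Call:
apply_moves --targets '[{"x": -0.013,"y": 0.0006,"z": 0.05,"wx": 0,"wy": 0,"wz": 0},{"x": -0.022,"y": 0.0006,"z": 0.085,"wx": 0,"wy": 0,"wz": 0},{"x": -0.0235,"y": 0.0006,"z": 0.09,"wx": 0,"wy": 0,"wz": 0},{"x": -0.0249,"y": 0.0006,"z": 0.0944,"wx": 0,"wy": 0,"wz": 0},{"x": -0.0256,"y": 0.0006,"z": 0.097,"wx": 0,"wy": 0,"wz": 0},{"x": -0.0262,"y": 0.0006,"z": 0.0993,"wx": 0,"wy": 0,"wz": 0},{"x": -0.0268,"y": 0.0006,"z": 0.1017,"wx": 0,"wy": 0,"wz": 0},{"x": -0.0274,"y": 0.0006,"z": 0.104,"wx": 0,"wy": 0,"wz": 0},{"x": -0.0274,"y": 0.0006,"z": 0.104,"wx": 0,"wy": 0,"wz": 0}]' --hand 1

```text
t: 2.7
ee_pos: [0.4569, -0.4561, -0.0065]
tool_rot: [-1.85, -2.272, -0.242]
force: [-0.7, 1.2, -0.2]
opening: 1.004
gripper_force: 0.0
```

```bash
cat >> h.py <<'E'
def rows(p0,R0,wps,nd=4):
    import json
    out=[]
    for p,Rt in wps:
        d=R0.inv().apply(np.array(p)-p0); w=(R0.inv()*Rt).as_rotvec(degrees=True)
        out.append(dict(zip(("x","y","z","wx","wy","wz"),[round(float(v),nd) for v in d]+[round(float(v),2) for v in w])))
    print(json.dumps(out)); return out
E
python3 - <<'E'
from h import *
s=ctrl.get_state(); p0=s['ee_pos'];R0=R.from_rotvec(s['tool_rot'])
n=lambda y:np.array([np.cos(np.radians(y)),np.sin(np.radians(y)),0])
z=-.0062
def tp(c,y): p=c-.067*n(y); p[2]=z; return p,pose(y,15)
c=np.array([.4356,-.3536,0]); app=[tp(c-g*n(101.7),101.7) for g in(.028,.018,.010,.007,.005,.003,.001)]
N=34; W=[];L=.1087
for i in range(1,N+1):
    y=101.7-13*(i/N); c=c+L/N*n(y+.5*13/N); W.append(tp(c,y))
W=app+W; print(c,len(W))
for a in range(0,len(W),12):
    rows(p0,R0,W[a:a+12]); p0,R0=W[min(a+11,len(W)-1)]
E
```

```text
[ 0.42576934 -0.24557922  0.        ] 41
[{"x": 0.0095, "y": -0.0001, "z": 0.0022, "wx": -0.03, "wy": 0.08, "wz": -0.01}, {"x": 0.0191, "y": -0.0001, "z": 0.0047, "wx": -0.03, "wy": 0.08, "wz": -0.01}, {"x": 0.0269, "y": -0.0001, "z": 0.0068, "wx": -0.03, "wy": 0.08, "wz": -0.01}, {"x": 0.0298, "y": -0.0001, "z": 0.0076, "wx": -0.03, "wy": 0.08, "wz": -0.01}, {"x": 0.0317, "y": -0.0001, "z": 0.0081, "wx": -0.03, "wy": 0.08, "wz": -0.01}, {"x": 0.0336, "y": -0.0001, "z": 0.0086, "wx": -0.03, "wy": 0.08, "wz": -0.01}, {"x": 0.0356, "y": -0.0001, "z": 0.0091, "wx": -0.03, "wy": 0.08, "wz": -0.01}, {"x": 0.0396, "y": -0.0005, "z": 0.0102, "wx": -0.13, "wy": 0.08, "wz": 0.36}, {"x": 0.0427, "y": -0.0009, "z": 0.011, "wx": -0.22, "wy": 0.08, "wz": 0.73}, {"x": 0.0458, "y": -0.0013, "z": 0.0119, "wx": -0.32, "wy": 0.08, "wz": 1.1}, {"x": 0.0489, "y": -0.0017, "z": 0.0127, "wx": -0.42, "wy": 0.08, "wz": 1.47}, {"x": 0.052, "y": -0.002, "z": 0.0135, "wx": -0.52, "wy": 0.08, "wz": 1.84}]
[{"x": 0.0031, "y": -0.0004, "z": 0.0008, "wx": -0.1, "wy": -0.0, "wz": 0.37}, {"x": 0.0062, "y": -0.0009, 
[... 1447 characters left out ...]
 {"x": 0.0279, "y": -0.0032, "z": 0.0075, "wx": -0.89, "wy": -0.0, "wz": 3.32}, {"x": 0.031, "y": -0.0034, "z": 0.0083, "wx": -0.99, "wy": 0.0, "wz": 3.69}, {"x": 0.0341, "y": -0.0036, "z": 0.0091, "wx": -1.09, "wy": -0.0, "wz": 4.06}, {"x": 0.0372, "y": -0.0038, "z": 0.01, "wx": -1.19, "wy": 0.0, "wz": 4.43}]
[{"x": 0.0031, "y": -0.0004, "z": 0.0008, "wx": -0.1, "wy": 0.0, "wz": 0.37}, {"x": 0.0062, "y": -0.0009, "z": 0.0017, "wx": -0.2, "wy": -0.0, "wz": 0.74}, {"x": 0.0093, "y": -0.0012, "z": 0.0025, "wx": -0.3, "wy": -0.0, "wz": 1.11}, {"x": 0.0124, "y": -0.0016, "z": 0.0033, "wx": -0.4, "wy": 0.0, "wz": 1.48}, {"x": 0.0155, "y": -0.002, "z": 0.0041, "wx": -0.49, "wy": -0.0, "wz": 1.85}]
```

Call:
apply_moves --targets '[{"x": 0.0095,"y": -0.0001,"z": 0.0022,"wx": 0,"wy": 0,"wz": 0},{"x": 0.019,"y": -0.0001,"z": 0.0047,"wx": 0,"wy": 0,"wz": 0},{"x": 0.027,"y": -0.0001,"z": 0.0068,"wx": 0,"wy": 0,"wz": 0},{"x": 0.0298,"y": -0.0001,"z": 0.0076,"wx": 0,"wy": 0.08,"wz": 0},{"x": 0.0317,"y": -0.0001,"z": 0.0081,"wx": 0,"wy": 0.08,"wz": 0},{"x": 0.0336,"y": -0.0001,"z": 0.0086,"wx": 0,"wy": 0.08,"wz": 0},{"x": 0.0356,"y": -0.0001,"z": 0.0091,"wx": 0,"wy": 0.08,"wz": 0},{"x": 0.0376,"y": -0.0005,"z": 0.0096,"wx": 0,"wy": 0.08,"wz": 0},{"x": 0.0396,"y": -0.0005,"z": 0.0102,"wx": -0.13,"wy": 0.08,"wz": 0.36},{"x": 0.0427,"y": -0.0009,"z": 0.011,"wx": -0.22,"wy": 0.08,"wz": 0.73},{"x": 0.0458,"y": -0.0013,"z": 0.0119,"wx": -0.32,"wy": 0.08,"wz": 1.1}]'

```text
t: 4.08
ee_pos: [0.4462, -0.4105, -0.0059]
tool_rot: [-1.874, -2.254, -0.246]
force: [0.7, -2.5, -0.8]
opening: 0.998
gripper_force: 1.1
```

Call:
apply_moves --targets '[{"x": 0.0031,"y": -0.0004,"z": 0.0008,"wx": -0.1,"wy": 0,"wz": 0.37},{"x": 0.0062,"y": -0.0009,"z": 0.0017,"wx": -0.2,"wy": 0,"wz": 0.74},{"x": 0.0093,"y": -0.0012,"z": 0.0025,"wx": -0.3,"wy": 0,"wz": 1.11},{"x": 0.0124,"y": -0.0016,"z": 0.0033,"wx": -0.4,"wy": 0,"wz": 1.48},{"x": 0.0155,"y": -0.002,"z": 0.0041,"wx": -0.49,"wy": 0,"wz": 1.85},{"x": 0.0186,"y": -0.0023,"z": 0.005,"wx": -0.59,"wy": 0,"wz": 2.22},{"x": 0.0217,"y": -0.0026,"z": 0.0058,"wx": -0.69,"wy": 0,"wz": 2.59},{"x": 0.0248,"y": -0.0029,"z": 0.0066,"wx": -0.79,"wy": 0,"wz": 2.95},{"x": 0.0279,"y": -0.0032,"z": 0.0075,"wx": -0.89,"wy": 0,"wz": 3.32},{"x": 0.031,"y": -0.0034,"z": 0.0083,"wx": -0.99,"wy": 0,"wz": 3.69},{"x": 0.0341,"y": -0.0036,"z": 0.0091,"wx": -1.09,"wy": 0,"wz": 4.06},{"x": 0.0372,"y": -0.0038,"z": 0.01,"wx": -1.19,"wy": 0,"wz": 4.43}]'

```text
t: 5.58
ee_pos: [0.4353, -0.373, -0.006]
tool_rot: [-1.966, -2.182, -0.258]
force: [0.8, -2.6, 0.5]
opening: 1.005
gripper_force: 1.3
```

Call:
apply_moves --targets '[{"x": 0.0031,"y": -0.0004,"z": 0.0008,"wx": -0.1,"wy": 0,"wz": 0.37},{"x": 0.0062,"y": -0.0009,"z": 0.0017,"wx": -0.2,"wy": 0,"wz": 0.74},{"x": 0.0093,"y": -0.0012,"z": 0.0025,"wx": -0.3,"wy": 0,"wz": 1.11},{"x": 0.0124,"y": -0.0016,"z": 0.0033,"wx": -0.4,"wy": 0,"wz": 1.48},{"x": 0.0155,"y": -0.002,"z": 0.0041,"wx": -0.49,"wy": 0,"wz": 1.85},{"x": 0.0186,"y": -0.0023,"z": 0.005,"wx": -0.59,"wy": 0,"wz": 2.22},{"x": 0.0217,"y": -0.0026,"z": 0.0058,"wx": -0.69,"wy": 0,"wz": 2.59},{"x": 0.0248,"y": -0.0029,"z": 0.0066,"wx": -0.79,"wy": 0,"wz": 2.95},{"x": 0.0279,"y": -0.0032,"z": 0.0075,"wx": -0.89,"wy": 0,"wz": 3.32},{"x": 0.031,"y": -0.0034,"z": 0.0083,"wx": -0.99,"wy": 0,"wz": 3.69},{"x": 0.0341,"y": -0.0036,"z": 0.0091,"wx": -1.09,"wy": 0,"wz": 4.06},{"x": 0.0372,"y": -0.0038,"z": 0.01,"wx": -1.19,"wy": 0,"wz": 4.43}]'

```text
t: 7.08
ee_pos: [0.4276, -0.3351, -0.006]
tool_rot: [-2.056, -2.106, -0.27]
force: [-0.4, -2.9, 1.3]
opening: 1.001
gripper_force: 1.6
```

Seven steps remain. I'll do those and then look from the top.

Call:
apply_moves --targets '[{"x": 0.0031,"y": -0.0004,"z": 0.0008,"wx": -0.1,"wy": 0,"wz": 0.37},{"x": 0.0062,"y": -0.0009,"z": 0.0017,"wx": -0.2,"wy": 0,"wz": 0.74},{"x": 0.0093,"y": -0.0012,"z": 0.0025,"wx": -0.3,"wy": 0,"wz": 1.11},{"x": 0.0124,"y": -0.0016,"z": 0.0033,"wx": -0.4,"wy": 0,"wz": 1.48},{"x": 0.0155,"y": -0.002,"z": 0.0041,"wx": -0.49,"wy": 0,"wz": 1.85},{"x": 0.0186,"y": -0.0023,"z": 0.005,"wx": -0.59,"wy": 0,"wz": 2.22},{"x": 0.0217,"y": -0.0026,"z": 0.0058,"wx": -0.69,"wy": 0,"wz": 2.59},{"x": 0.0217,"y": -0.0026,"z": 0.0058,"wx": -0.69,"wy": 0,"wz": 2.59}]'

```text
t: 8.07
ee_pos: [0.4244, -0.3121, -0.0061]
tool_rot: [-2.106, -2.059, -0.278]
force: [0.5, -1.4, 2.0]
opening: 0.998
gripper_force: 1.0
```

```bash
cat >> h.py <<'E'
def look(n,box):
    """bat and cup in world from the top camera; box = approx world centre of bat"""
    c=camera('top'); P=pts(c); hsv=cv2.cvtColor(c['frame'],cv2.COLOR_RGB2HSV); near=np.hypot(P[...,0]-box[0],P[...,1]-box[1])<.095
    m=near&(P[...,2]>.009)&(P[...,2]<.022)&(hsv[...,2]>105)&(hsv[...,1]<75)
    k=cv2.morphologyEx(m.astype(np.uint8),cv2.MORPH_OPEN,np.ones((3,3)))>0
    r=cv2.minAreaRect((P[k][:,:2]*1000).astype(np.float32)); print('bat',k.sum(),np.round(r[0],1),np.round(r[1],1),round(r[2],2))
    q=P[near&(P[...,2]>.055)&(P[...,2]<.08)&(hsv[...,1]>75)&(hsv[...,0]<18)]
    if len(q)>5: print('cup',len(q),np.round(cv2.minEnclosingCircle((q[:,:2]*1000).astype(np.float32)),1) if 0 else (np.round((q.min(0)+q.max(0))/2,4),np.ptp(q,0).round(3)))
    save(n,c['frame']); return c,P
E
python3 - <<'E'
from h import *
look('top1.png',(.426,-.2455)); s=ctrl.get_state(); print(s['ee_pos'],s['force'])
E
```

```text
bat 1595 [ 425.3 -246.1] [119.8 119. ] 88.32
cup 221 (array([ 0.4271, -0.2436,  0.0629]), array([0.06 , 0.057, 0.016]))
[ 0.42435525 -0.31210429 -0.00613192] [ 0.1990941  -1.7289071   1.02019768]
```

View pics/top1.png

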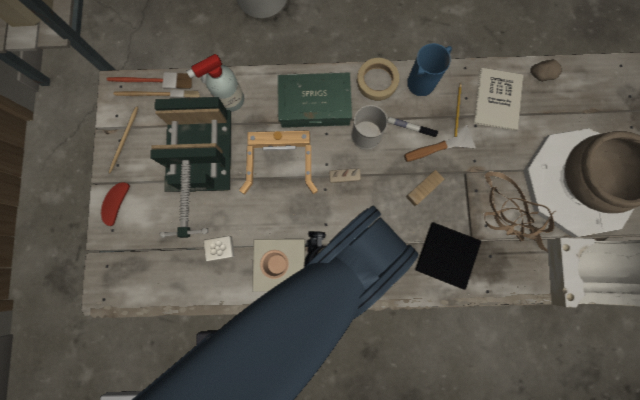

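The bat is at (0.425, −0.246), px (278,264), square to within 0.4°, with the cup still on its middle. Next I'll retreat, rise and go behind it.

```bash
python3 - <<'E'
from h import *
s=ctrl.get_state(); p0=s['ee_pos'];R0=R.from_rotvec(s['tool_rot']); P1=p0+[0,-.05,0]; P2=P1+[0,-.01,.15]
rows(p0,R0,[(P1,R0),(P2,R0)])
f=np.array([np.cos(np.radians(-1.5)),np.sin(np.radians(-1.5)),0]); B=np.array([.4253,-.2461,0]); q=B-.105*f; q[2]=.144
rows(P2,R0,[(q,pose(-1.5,15))])
E
```

```text
[{"x": -0.0483, "y": 0.0011, "z": -0.013, "wx": 0.0, "wy": 0.0, "wz": 0.0}, {"x": -0.019, "y": 0.0014, "z": -0.1604, "wx": 0.0, "wy": 0.0, "wz": 0.0}]
[{"x": 0.1221, "y": -0.1069, "z": 0.0326, "wx": -23.37, "wy": -0.04, "wz": 87.13}]
```

Call:
apply_moves --targets '[{"x": -0.015,"y": 0.0003,"z": -0.004,"wx": 0,"wy": 0,"wz": 0},{"x": -0.0483,"y": 0.001,"z": -0.013,"wx": 0,"wy": 0,"wz": 0},{"x": -0.0483,"y": 0.001,"z": -0.013,"wx": 0,"wy": 0,"wz": 0},{"x": -0.038,"y": 0.001,"z": -0.065,"wx": 0,"wy": 0,"wz": 0},{"x": -0.028,"y": 0.001,"z": -0.115,"wx": 0,"wy": 0,"wz": 0},{"x": -0.019,"y": 0.0014,"z": -0.1604,"wx": 0,"wy": 0,"wz": 0}]'

```text
t: 8.88
ee_pos: [0.4242, -0.3718, 0.1452]
tool_rot: [-2.106, -2.058, -0.279]
force: [0.4, -0.5, -0.9]
opening: 0.999
gripper_force: 0.0
```

Call:
apply_moves --targets '[{"x": 0.122,"y": -0.107,"z": 0.0326,"wx": -23.4,"wy": 0,"wz": 87.1},{"x": 0.122,"y": -0.107,"z": 0.0326,"wx": -23.4,"wy": 0,"wz": 87.1},{"x": 0.122,"y": -0.107,"z": 0.0326,"wx": -23.4,"wy": 0,"wz": 87.1},{"x": 0.122,"y": -0.107,"z": 0.0326,"wx": -23.4,"wy": 0,"wz": 87.1},{"x": 0.122,"y": -0.107,"z": 0.0326,"wx": -23.4,"wy": 0,"wz": 87.1},{"x": 0.122,"y": -0.107,"z": 0.0326,"wx": -23.4,"wy": 0,"wz": 87.1},{"x": 0.122,"y": -0.107,"z": 0.0326,"wx": -23.4,"wy": 0,"wz": 87.1},{"x": 0.122,"y": -0.107,"z": 0.0326,"wx": -23.4,"wy": 0,"wz": 87.1},{"x": 0.122,"y": -0.107,"z": 0.0326,"wx": -23.4,"wy": 0,"wz": 87.1},{"x": 0.122,"y": -0.107,"z": 0.0326,"wx": -23.4,"wy": 0,"wz": 87.1},{"x": 0.122,"y": -0.107,"z": 0.0326,"wx": -23.4,"wy": 0,"wz": 87.1},{"x": 0.122,"y": -0.107,"z": 0.0326,"wx": -23.4,"wy": 0,"wz": 87.1}]'

```text
t: 10.38
ee_pos: [0.3202, -0.2439, 0.1437]
tool_rot: [3.111, -0.04, 0.41]
force: [0.1, -1.2, 0.6]
opening: 1.0
gripper_force: 0.0
```

```bash
python3 - <<'E'
from h import *
s=ctrl.get_state(); print(s['joint_pos'].round(2),s['ee_pos'],s['force'])
R0=R.from_rotvec(s['tool_rot'])
w=camera('wrist'); save('w2.png',w['frame'])
# view matrix of wrist camera, then stop/rails/bat in world
T=np.eye(4);T[:3,:3]=R0.as_matrix();T[:3,3]=s['ee_pos']; w['view']=np.linalg.inv(T@w['mount']); P=pts(w); hsv=cv2.cvtColor(w['frame'],cv2.COLOR_RGB2HSV)
m=(hsv[...,0]>8)&(hsv[...,0]<24)&(hsv[...,1]>95)&(hsv[...,2]>90)&(P[...,0]>.57)&(P[...,0]<.78)&(P[...,1]>-.36)&(P[...,1]<-.14); Q=P[m]
for nm,sl in(('L',Q[:,1]>-.25),('R',Q[:,1]<-.25)):
    K=Q[sl&(Q[:,0]>.63)&(Q[:,0]<.695)&(Q[:,2]>.014)]
    if len(K)>10: a=np.polyfit(K[:,0],K[:,1],1); print(nm,len(K),'y@.66',np.polyval(a,.66).round(4),'deg',np.degrees(np.arctan(a[0])).round(2),np.ptp(K[:,1]))
m=(np.hypot(P[...,0]-.425,P[...,1]+.246)<.095)&(P[...,2]>.01)&(P[...,2]<.021); r=cv2.minAreaRect((P[m][:,:2]*1000).astype(np.float32)); print('bat',r)
f=np.array([np.cos(np.radians(-1.5)),np.sin(np.radians(-1.5)),0]); B=np.array([.4253,-.2461,0]); q=B-.105*f; q[2]=-.006
rows(s['ee_pos'],R0,[(q,pose(-1.5,15))])
E
```

```text
[-0.99 -0.51 -0.56  1.37  0.21  2.19] [ 0.32023385 -0.24388712  0.14374607] [ 0.13451017 -1.15124069  0.56974913]
bat ((426.3923034667969, -246.4045867919922), (120.50635528564453, 119.0830307006836), 88.5553970336914)
[{"x": -0.0388, "y": -0.0006, "z": 0.1446, "wx": 0.01, "wy": -0.04, "wz": 0.04}]
```

View pics/w2.png

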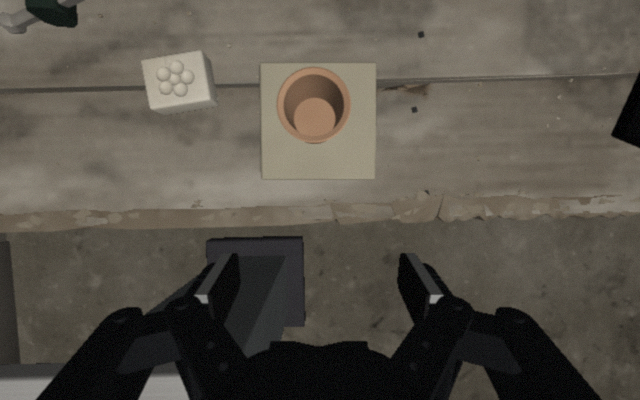

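```bash
python3 - <<'E'
from h import *
s=ctrl.get_state(); R0=R.from_rotvec(s['tool_rot'])
w=camera('wrist');print('depth dark box',w['range_z'][280,230:300:20],'bench',w['range_z'][140,220])
f=np.array([np.cos(np.radians(-1.4)),np.sin(np.radians(-1.4)),0]); B=np.array([.4256,-.2461,0]);z=np.array([0,0,-.006])
D=[(B-.105*f+z,pose(-1.4,15))]
rows(s['ee_pos'],R0,D)
rows(*D[0],[(B-(.067+g)*f+z,pose(-1.4,15)) for g in(.028,.008,.001,-.004,-.012)])
E
```

```text
depth dark box [0.13303663 0.7421758  0.73837906 1.0239794 ] bench 0.30047974
[{"x": -0.0385, "y": -0.0005, "z": 0.1448, "wx": 0.05, "wy": -0.04, "wz": -0.06}]
[{"x": 0.0097, "y": -0.0, "z": 0.0026, "wx": 0.0, "wy": 0.0, "wz": 0.0}, {"x": 0.029, "y": -0.0, "z": 0.0078, "wx": 0.0, "wy": 0.0, "wz": 0.0}, {"x": 0.0357, "y": 0.0, "z": 0.0096, "wx": 0.0, "wy": 0.0, "wz": 0.0}, {"x": 0.0406, "y": -0.0, "z": 0.0109, "wx": 0.0, "wy": 0.0, "wz": 0.0}, {"x": 0.0483, "y": -0.0, "z": 0.0129, "wx": 0.0, "wy": 0.0, "wz": 0.0}]
```

The dark box is 0.4 m below the bench, so it isn't in the way. I'll go down, make contact gently, and push along tool (0.966, 0.259).

Call:
apply_moves --targets '[{"x": -0.016,"y": -0.0002,"z": 0.06,"wx": 0,"wy": 0,"wz": 0},{"x": -0.03,"y": -0.0004,"z": 0.115,"wx": 0,"wy": 0,"wz": 0},{"x": -0.036,"y": -0.0005,"z": 0.137,"wx": 0,"wy": 0,"wz": 0},{"x": -0.0385,"y": -0.0005,"z": 0.1448,"wx": 0,"wy": 0,"wz": 0},{"x": -0.0385,"y": -0.0005,"z": 0.1448,"wx": 0,"wy": 0,"wz": 0}]'

```text
t: 11.1
ee_pos: [0.3209, -0.2438, -0.0056]
tool_rot: [3.11, -0.04, 0.411]
force: [0.6, -0.5, -0.5]
opening: 0.998
gripper_force: 0.0
```

Call:
apply_moves --targets '[{"x": 0.0097,"y": 0,"z": 0.0026,"wx": 0,"wy": 0,"wz": 0},{"x": 0.0193,"y": 0,"z": 0.0052,"wx": 0,"wy": 0,"wz": 0},{"x": 0.027,"y": 0,"z": 0.0072,"wx": 0,"wy": 0,"wz": 0},{"x": 0.03,"y": 0,"z": 0.008,"wx": 0,"wy": 0,"wz": 0},{"x": 0.032,"y": 0,"z": 0.0086,"wx": 0,"wy": 0,"wz": 0},{"x": 0.034,"y": 0,"z": 0.0091,"wx": 0,"wy": 0,"wz": 0},{"x": 0.036,"y": 0,"z": 0.0096,"wx": 0,"wy": 0,"wz": 0},{"x": 0.038,"y": 0,"z": 0.0102,"wx": 0,"wy": 0,"wz": 0},{"x": 0.04,"y": 0,"z": 0.0107,"wx": 0,"wy": 0,"wz": 0},{"x": 0.042,"y": 0,"z": 0.0112,"wx": 0,"wy": 0,"wz": 0},{"x": 0.045,"y": 0,"z": 0.0121,"wx": 0,"wy": 0,"wz": 0},{"x": 0.048,"y": 0,"z": 0.0129,"wx": 0,"wy": 0,"wz": 0}]'

```text
t: 12.6
ee_pos: [0.3705, -0.2449, -0.006]
tool_rot: [3.11, -0.04, 0.411]
force: [-2.4, -0.4, 1.1]
opening: 0.996
gripper_force: 1.6
```

Call:
apply_moves --targets '[{"x": 0.0034,"y": 0,"z": 0.0009,"wx": 0,"wy": 0,"wz": 0},{"x": 0.0068,"y": 0,"z": 0.0018,"wx": 0,"wy": 0,"wz": 0},{"x": 0.0102,"y": 0,"z": 0.0027,"wx": 0,"wy": 0,"wz": 0},{"x": 0.0136,"y": 0,"z": 0.0036,"wx": 0,"wy": 0,"wz": 0},{"x": 0.017,"y": 0,"z": 0.0046,"wx": 0,"wy": 0,"wz": 0},{"x": 0.0204,"y": 0,"z": 0.0055,"wx": 0,"wy": 0,"wz": 0},{"x": 0.0238,"y": 0,"z": 0.0064,"wx": 0,"wy": 0,"wz": 0},{"x": 0.0272,"y": 0,"z": 0.0073,"wx": 0,"wy": 0,"wz": 0},{"x": 0.0306,"y": 0,"z": 0.0082,"wx": 0,"wy": 0,"wz": 0},{"x": 0.034,"y": 0,"z": 0.0091,"wx": 0,"wy": 0,"wz": 0},{"x": 0.0374,"y": 0,"z": 0.01,"wx": 0,"wy": 0,"wz": 0},{"x": 0.0408,"y": 0,"z": 0.0109,"wx": 0,"wy": 0,"wz": 0}]'

```text
t: 14.1
ee_pos: [0.4129, -0.2459, -0.0059]
tool_rot: [3.11, -0.04, 0.411]
force: [-0.9, -0.1, -0.7]
opening: 0.998
gripper_force: 1.0
```

Call:
apply_moves --targets '[{"x": 0.0034,"y": 0,"z": 0.0009,"wx": 0,"wy": 0,"wz": 0},{"x": 0.0068,"y": 0,"z": 0.0018,"wx": 0,"wy": 0,"wz": 0},{"x": 0.0102,"y": 0,"z": 0.0027,"wx": 0,"wy": 0,"wz": 0},{"x": 0.0136,"y": 0,"z": 0.0036,"wx": 0,"wy": 0,"wz": 0},{"x": 0.017,"y": 0,"z": 0.0046,"wx": 0,"wy": 0,"wz": 0},{"x": 0.0204,"y": 0,"z": 0.0055,"wx": 0,"wy": 0,"wz": 0},{"x": 0.0238,"y": 0,"z": 0.0064,"wx": 0,"wy": 0,"wz": 0},{"x": 0.0272,"y": 0,"z": 0.0073,"wx": 0,"wy": 0,"wz": 0},{"x": 0.0306,"y": 0,"z": 0.0082,"wx": 0,"wy": 0,"wz": 0},{"x": 0.034,"y": 0,"z": 0.0091,"wx": 0,"wy": 0,"wz": 0},{"x": 0.0374,"y": 0,"z": 0.01,"wx": 0,"wy": 0,"wz": 0},{"x": 0.0374,"y": 0,"z": 0.01,"wx": 0,"wy": 0,"wz": 0}]'

```text
t: 15.6
ee_pos: [0.452, -0.2471, -0.0054]
tool_rot: [3.109, -0.039, 0.413]
force: [-0.9, -0.1, -0.3]
opening: 0.996
gripper_force: 0.3
```

```bash
python3 - <<'E'
from h import *
s=ctrl.get_state(); print(s['ee_pos'],s['force'],s['t']); R0=R.from_rotvec(s['tool_rot'])
w=camera('wrist'); save('w3.png',w['frame']); np.savez('w3.npz',**w,p=s['ee_pos'],r=s['tool_rot'])
T=np.eye(4);T[:3,:3]=R0.as_matrix();T[:3,3]=s['ee_pos']; w['view']=np.linalg.inv(T@w['mount']); P=pts(w); hsv=cv2.cvtColor(w['frame'],cv2.COLOR_RGB2HSV)
m=(hsv[...,0]>8)&(hsv[...,0]<24)&(hsv[...,1]>95)&(hsv[...,2]>90)&(P[...,0]>.57)&(P[...,0]<.78)&(P[...,1]>-.36)&(P[...,1]<-.14); Q=P[m]
for nm,sl in(('L',Q[:,1]>-.25),('R',Q[:,1]<-.25)):
    K=Q[sl&(Q[:,0]>.63)&(Q[:,0]<.695)&(Q[:,2]>.014)&(Q[:,2]<.025)]
    if len(K)>10: a=np.polyfit(K[:,0],K[:,1],1); print(nm,len(K),'y@.66',np.polyval(a,.66).round(4),'deg',np.degrees(np.arctan(a[0])).round(2),np.ptp(K[:,1]).round(4), K[:,0].min(),K[:,0].max())
m=(np.hypot(P[...,0]-.52,P[...,1]+.248)<.095)&(P[...,2]>.01)&(P[...,2]<.021); r=cv2.minAreaRect((P[m][:,:2]*1000).astype(np.float32)); print('bat',r)
look('top2.png',(.52,-.248))
E
```

```text
[ 0.45204743 -0.24712874 -0.00538834] [-0.91318295 -0.08732566 -0.33038837] 15.6
bat ((506.5343322753906, -248.9334716796875), (120.03531646728516, 143.21408081054688), 88.9794921875)
bat 1952 [ 518.2 -248.5] [120.1 118.7] 88.37
cup 214 (array([ 0.5189, -0.2464,  0.063 ]), array([0.059, 0.058, 0.015]))
```

View pics/w3.png

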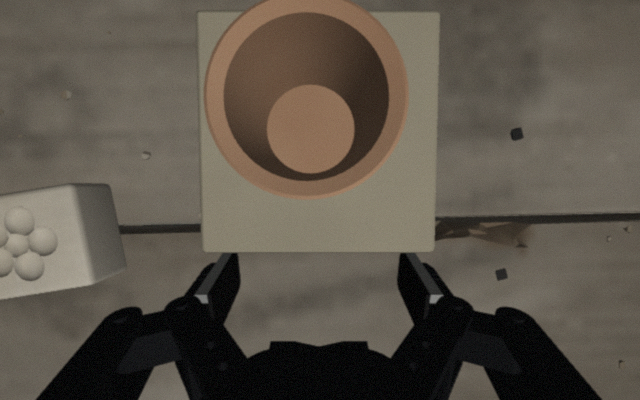

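The bat is at (0.518, −0.2485) with yaw −1.6°, about 1 mm right of the line. The cup is centred on it, and the fingers are square behind at (230/410, 255). I'll enter the mouth, easing 1 mm left.

Call:
apply_moves --targets '[{"x": 0.0034,"y": 0,"z": 0.0009,"wx": 0,"wy": 0,"wz": 0},{"x": 0.0068,"y": -0.0001,"z": 0.0018,"wx": 0,"wy": 0,"wz": 0},{"x": 0.0102,"y": -0.0002,"z": 0.0027,"wx": 0,"wy": 0,"wz": 0},{"x": 0.0136,"y": -0.0003,"z": 0.0036,"wx": 0,"wy": 0,"wz": 0},{"x": 0.017,"y": -0.0004,"z": 0.0046,"wx": 0,"wy": 0,"wz": 0},{"x": 0.0204,"y": -0.0005,"z": 0.0055,"wx": 0,"wy": 0,"wz": 0},{"x": 0.0238,"y": -0.0006,"z": 0.0064,"wx": 0,"wy": 0,"wz": 0},{"x": 0.0272,"y": -0.0007,"z": 0.0073,"wx": 0,"wy": 0,"wz": 0},{"x": 0.0306,"y": -0.0008,"z": 0.0082,"wx": 0,"wy": 0,"wz": 0},{"x": 0.034,"y": -0.0009,"z": 0.0091,"wx": 0,"wy": 0,"wz": 0},{"x": 0.0374,"y": -0.001,"z": 0.01,"wx": 0,"wy": 0,"wz": 0},{"x": 0.0408,"y": -0.001,"z": 0.0109,"wx": 0,"wy": 0,"wz": 0}]'

```text
t: 17.2
ee_pos: [0.4938, -0.247, -0.0057]
tool_rot: [3.11, -0.04, 0.411]
force: [-5.1, -0.1, 3.8]
opening: 0.992
gripper_force: 2.2
```

Call:
apply_moves --targets '[{"x": 0.0034,"y": 0,"z": 0.0009,"wx": 0,"wy": 0,"wz": 0},{"x": 0.0068,"y": 0,"z": 0.0018,"wx": 0,"wy": 0,"wz": 0},{"x": 0.0102,"y": 0,"z": 0.0027,"wx": 0,"wy": 0,"wz": 0},{"x": 0.0136,"y": 0,"z": 0.0036,"wx": 0,"wy": 0,"wz": 0},{"x": 0.017,"y": 0,"z": 0.0046,"wx": 0,"wy": 0,"wz": 0},{"x": 0.0204,"y": 0,"z": 0.0055,"wx": 0,"wy": 0,"wz": 0},{"x": 0.0238,"y": 0,"z": 0.0064,"wx": 0,"wy": 0,"wz": 0},{"x": 0.0272,"y": 0,"z": 0.0073,"wx": 0,"wy": 0,"wz": 0},{"x": 0.0272,"y": 0,"z": 0.0073,"wx": 0,"wy": 0,"wz": 0}]'

```text
t: 18.32
ee_pos: [0.5225, -0.2478, -0.0056]
tool_rot: [3.11, -0.039, 0.413]
force: [-1.2, -0.9, -0.0]
opening: 0.999
gripper_force: 0.5
```

```bash
python3 - <<'E'
from h import *
s=ctrl.get_state(); print(s['ee_pos'],s['force'],s['t'])
c,P=look('top3.png',(.59,-.2495)); f=c['frame'][110:280,220:360]; save('t3c.png',cv2.resize(f,None,fx=5 if 0 else 4,fy=3.5,interpolation=cv2.INTER_CUBIC))
E
```

```text
[ 0.52250004 -0.24782709 -0.00560989] [-1.1914467  -0.86760549 -0.00257014] 18.325
bat 1745 [ 587.6 -248.3] [118.5 117.9] 88.7
cup 216 (array([ 0.5888, -0.247 ,  0.063 ]), array([0.06 , 0.059, 0.015]))
```

View pics/t3c.png

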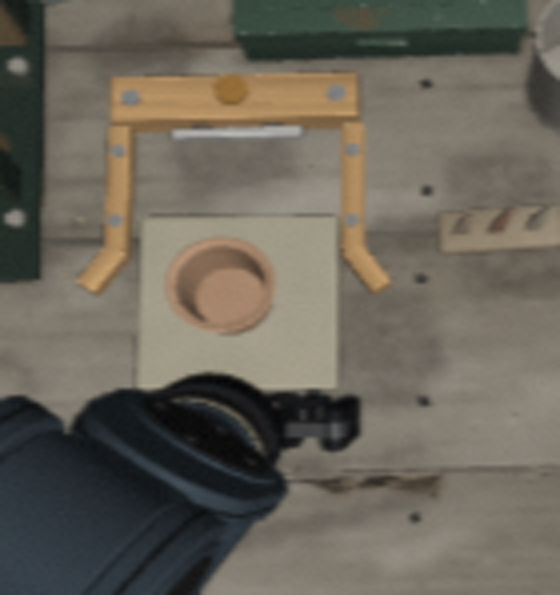

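The crop shows the bat between the rail tips, with a gap of about 17 px on the left (129–146) and about 9 px on the right (334–343). The bat seems to sit slightly right, so I'll measure that sub-pixel.

```bash
python3 - <<'E'
from h import *
c=camera('top'); hsv=cv2.cvtColor(c['frame'],cv2.COLOR_RGB2HSV); P=pts(c)
for v in(172,174,176):
    print(v,'S',hsv[v,244:264,1].tolist(),'V',hsv[v,244:264,2].tolist()); print('   S',hsv[v,298:316,1].tolist(),'V',hsv[v,298:316,2].tolist())
    print('  y@244,264,298,316 z=.018:',[ray(c,u,v,.018).round(4)[:2].tolist() for u in(244,264,298,316)])
E
```

```text
172 S [37, 42, 69, 37, 4, 8, 53, 95, 107, 56, 36, 38, 39, 40, 39, 40, 42, 42, 42, 39] V [118, 121, 136, 132, 127, 131, 145, 145, 121, 118, 128, 129, 136, 141, 139, 139, 139, 141, 141, 143]
   S [38, 38, 40, 37, 39, 37, 41, 78, 43, 4, 4, 47, 88, 62, 32, 29, 33, 29] V [153, 154, 154, 153, 155, 152, 137, 140, 136, 128, 129, 142, 151, 144, 136, 130, 125, 122]
  y@244,264,298,316 z=.018: [[0.647, -0.167], [0.6455, -0.2151], [0.6429, -0.2967], [0.6416, -0.3398]]
174 S [38, 51, 95, 77, 39, 51, 94, 112, 107, 59, 50, 43, 40, 40, 42, 40, 38, 40, 40, 40] V [108, 104, 131, 145, 138, 146, 165, 150, 121, 122, 123, 136, 154, 159, 159, 159, 160, 161, 158, 160]
   S [39, 40, 38, 40, 40, 40, 43, 89, 90, 64, 60, 92, 107, 68, 38, 35, 31, 31] V [158, 160, 159, 159, 159, 154, 129, 132, 147, 140, 148, 166, 159, 135, 122, 117, 114, 114]
  y@244,264,298,316 z=.018: [[0.6421, -0.167], [0.6406, -0.2151], [0.638, -0.2966], [0.6366, -0.3397]]
176 S [38, 50, 99, 115, 113, 111, 114, 117, 110, 60, 38, 41, 40, 40, 39, 40, 38, 40, 40, 39] V [113, 103, 136, 162, 172, 177, 174, 148, 114, 114, 113, 136, 152, 159, 157, 159, 159, 159, 161, 162]
   S [40, 39, 38, 39, 38, 39, 43, 95, 114, 115, 112, 114, 112, 80, 41, 32, 34, 32] V [159, 158, 159, 162, 161, 155, 126, 132, 156, 171, 177, 176, 160, 124, 100, 96, 97, 97]
  y@244,264,298,316 z=.018: [[0.6372, -0.1671], [0.6357, -0.2151], [0.6331, -0.2965], [0.6317, -0.3395]]
```

The bat is 2–3 mm right of the rails' middle, so I'll shift 2.5 mm left over the next 35 mm.

Call:
apply_moves --targets '[{"x": 0.0029,"y": -0.0001,"z": 0.0008,"wx": 0,"wy": 0,"wz": 0},{"x": 0.0058,"y": -0.0003,"z": 0.0016,"wx": 0,"wy": 0,"wz": 0},{"x": 0.0087,"y": -0.0006,"z": 0.0023,"wx": 0,"wy": 0,"wz": 0},{"x": 0.0116,"y": -0.0009,"z": 0.0031,"wx": 0,"wy": 0,"wz": 0},{"x": 0.0145,"y": -0.0012,"z": 0.0039,"wx": 0,"wy": 0,"wz": 0},{"x": 0.0174,"y": -0.0015,"z": 0.0047,"wx": 0,"wy": 0,"wz": 0},{"x": 0.0203,"y": -0.0018,"z": 0.0054,"wx": 0,"wy": 0,"wz": 0},{"x": 0.0232,"y": -0.0021,"z": 0.0062,"wx": 0,"wy": 0,"wz": 0},{"x": 0.0261,"y": -0.0023,"z": 0.007,"wx": 0,"wy": 0,"wz": 0},{"x": 0.029,"y": -0.0025,"z": 0.0078,"wx": 0,"wy": 0,"wz": 0},{"x": 0.0319,"y": -0.0025,"z": 0.0085,"wx": 0,"wy": 0,"wz": 0},{"x": 0.0319,"y": -0.0025,"z": 0.0085,"wx": 0,"wy": 0,"wz": 0}]'

```text
t: 19.92
ee_pos: [0.5555, -0.2461, -0.0056]
tool_rot: [3.11, -0.039, 0.413]
force: [-0.9, 0.5, 0.0]
opening: 1.0
gripper_force: 0.4
```

```bash
cat > gap.py <<'E'
from h import *
s=ctrl.get_state(); print(s['ee_pos'],s['force'],s['t'])
c,P=look('g%d.png'%(s['t']*100),(.62,-.25))
hsv=cv2.cvtColor(c['frame'],cv2.COLOR_RGB2HSV)
for v in(163,167,171,175):
    print(v,'S',hsv[v,244:260,1].tolist(),'V',hsv[v,244:260,2].tolist()); print('   S',hsv[v,298:314,1].tolist(),'V',hsv[v,298:314,2].tolist())
print('nose column V',hsv[143:172,279,2].tolist(),[ray(c,279,v,.016).round(4)[0] for v in(143,172)])
E
python3 gap.py
```

```text
[ 0.5554581  -0.24607592 -0.00556099] [-0.94636027  0.54466583  0.03717826] 19.925
bat 1691 [ 636.6 -255.7] [134.3 148.7] 87.1
cup 207 (array([ 0.6219, -0.2451,  0.0628]), array([0.059, 0.059, 0.015]))
163 S [38, 43, 78, 107, 117, 115, 115, 114, 112, 73, 47, 40, 38, 41, 42, 38] V [120, 119, 130, 152, 170, 177, 180, 176, 143, 123, 135, 152, 159, 160, 162, 160]
   S [37, 40, 39, 39, 41, 35, 38, 78, 112, 115, 113, 114, 112, 67, 36, 33] V [160, 161, 162, 162, 156, 137, 140, 151, 162, 173, 178, 179, 166, 148, 140, 138]
167 S [38, 44, 90, 113, 113, 114, 113, 117, 115, 80, 45, 42, 38, 40, 40, 40] V [120, 122, 147, 165, 173, 177, 180, 164, 131, 102, 125, 153, 159, 158, 161, 161]
   S [39, 39, 38, 39, 39, 37, 36, 78, 112, 114, 114, 113, 111, 58, 27, 26] V [162, 164, 162, 164, 165, 143, 143, 153, 161, 174, 177, 179, 166, 153, 149, 145]
171 S [39, 43, 84, 81, 53, 62, 92, 109, 114, 68, 40, 39, 38, 39, 41, 40] V [119, 125, 140, 145, 144, 151, 166, 157, 123, 108, 134, 155, 160, 163, 160, 161]
   S [39, 39, 38, 39, 39, 38, 37, 76, 76, 38, 38, 74, 97, 59, 29, 26] V [162, 163, 162, 164, 164, 142, 139, 150, 150, 140, 142, 159, 158, 148, 143, 138]
175 S [39, 50, 102, 112, 104, 106, 113, 116, 114, 66, 44, 39, 38, 41, 39, 40] V [110, 102, 137, 160, 169, 176, 176, 152, 119, 108, 138, 158, 162, 163, 163, 161]
   S [38, 40, 41, 40, 39, 40, 43, 86, 113, 108, 107, 111, 111, 72, 36, 34] V [161, 165, 163, 164, 165, 134, 120, 137, 156, 170, 176, 177, 161, 134, 119, 114]
nose column V [184, 137, 129, 140, 171, 181, 130, 116, 117, 115, 115, 113, 110, 108, 105, 98, 158, 163, 161, 160, 158, 155, 167, 169, 132, 108, 105, 106, 109] [np.float64(0.7175), np.float64(0.6449)]
```

Gaps are now 2.6 px on the left and 1.9 px on the right, less than 1 mm off centre. The nose edge is about 24 mm ahead of the bat (rows 148.5 and 158.5). I'll move 17 mm on, then feel for it.

Call:
apply_moves --targets '[{"x": 0.0024,"y": -0.0001,"z": 0.0006,"wx": 0,"wy": 0,"wz": 0},{"x": 0.0048,"y": -0.0002,"z": 0.0013,"wx": 0,"wy": 0,"wz": 0},{"x": 0.0072,"y": -0.0004,"z": 0.0019,"wx": 0,"wy": 0,"wz": 0},{"x": 0.0096,"y": -0.0006,"z": 0.0026,"wx": 0,"wy": 0,"wz": 0},{"x": 0.012,"y": -0.0007,"z": 0.0032,"wx": 0,"wy": 0,"wz": 0},{"x": 0.0144,"y": -0.0007,"z": 0.0039,"wx": 0,"wy": 0,"wz": 0},{"x": 0.0164,"y": -0.0007,"z": 0.0044,"wx": 0,"wy": 0,"wz": 0},{"x": 0.0174,"y": -0.0007,"z": 0.0047,"wx": 0,"wy": 0,"wz": 0}]'

```text
t: 20.98
ee_pos: [0.573, -0.2459, -0.0056]
tool_rot: [3.11, -0.04, 0.411]
force: [-3.4, 0.6, 0.9]
opening: 1.002
gripper_force: 1.5
```

Call:
apply_moves --targets '[{"x": 0.0006,"y": 0,"z": 0.00016,"wx": 0,"wy": 0,"wz": 0},{"x": 0.0012,"y": 0,"z": 0.00032,"wx": 0,"wy": 0,"wz": 0},{"x": 0.0018,"y": 0,"z": 0.00048,"wx": 0,"wy": 0,"wz": 0},{"x": 0.0024,"y": 0,"z": 0.00064,"wx": 0,"wy": 0,"wz": 0}]'

```text
t: 21.48
ee_pos: [0.5753, -0.246, -0.0056]
tool_rot: [3.11, -0.04, 0.411]
force: [-2.4, -0.3, 0.5]
opening: 0.998
gripper_force: 1.3
```

Call:
apply_moves --targets '[{"x": 0.0005,"y": 0,"z": 0.00013,"wx": 0,"wy": 0,"wz": 0},{"x": 0.001,"y": 0,"z": 0.00027,"wx": 0,"wy": 0,"wz": 0}]'

```text
t: 21.72
ee_pos: [0.5764, -0.246, -0.0056]
tool_rot: [3.11, -0.04, 0.411]
force: [-1.6, 0.2, 0.2]
opening: 0.997
gripper_force: 1.3
```

Call:
apply_moves --targets '[{"x": 0.0005,"y": 0,"z": 0.00013,"wx": 0,"wy": 0,"wz": 0},{"x": 0.001,"y": 0,"z": 0.00027,"wx": 0,"wy": 0,"wz": 0}]'

```text
t: 21.98
ee_pos: [0.5774, -0.2461, -0.0056]
tool_rot: [3.11, -0.04, 0.411]
force: [-2.3, 0.7, 0.8]
opening: 0.996
gripper_force: 1.3
```

Call:
apply_moves --targets '[{"x": 0.0005,"y": 0,"z": 0.00013,"wx": 0,"wy": 0,"wz": 0},{"x": 0.001,"y": 0,"z": 0.00027,"wx": 0,"wy": 0,"wz": 0}]'

```text
t: 22.22
ee_pos: [0.5784, -0.2461, -0.0056]
tool_rot: [3.11, -0.04, 0.411]
force: [-2.9, 0.5, 1.4]
opening: 1.0
gripper_force: 1.9
```

Call:
apply_moves --targets '[{"x": 0.0005,"y": 0,"z": 0.00013,"wx": 0,"wy": 0,"wz": 0},{"x": 0.001,"y": 0,"z": 0.00027,"wx": 0,"wy": 0,"wz": 0}]'

```text
t: 22.48
ee_pos: [0.5785, -0.2461, -0.0057]
tool_rot: [3.11, -0.041, 0.408]
force: [-6.9, -0.5, 4.7]
opening: 0.999
gripper_force: 3.7
```

The nose has been reached, since the advance stopped and the force is rising. I'll press on gently to 10 N.

Call:
apply_moves --targets '[{"x": 0.0004,"y": 0,"z": 0.0001,"wx": 0,"wy": 0,"wz": 0}]'

```text
t: 22.6
ee_pos: [0.5785, -0.2461, -0.0058]
tool_rot: [3.11, -0.041, 0.406]
force: [-8.5, 1.0, 4.4]
opening: 1.003
gripper_force: 4.3
```

Call:
apply_moves --targets '[{"x": 0.0003,"y": 0,"z": 0.0001,"wx": 0,"wy": 0,"wz": 0}]'

```text
t: 22.72
ee_pos: [0.5786, -0.2461, -0.0057]
tool_rot: [3.11, -0.041, 0.406]
force: [-9.2, 0.2, 5.8]
opening: 0.999
gripper_force: 4.7
```

Call:
apply_moves --targets '[{"x": 0.0002,"y": 0,"z": 0,"wx": 0,"wy": 0,"wz": 0},{"x": 0.0002,"y": 0,"z": 0,"wx": 0,"wy": 0,"wz": 0}]'

```text
t: 22.98
ee_pos: [0.5786, -0.2461, -0.0057]
tool_rot: [3.11, -0.041, 0.405]
force: [-9.5, 0.6, 6.6]
opening: 0.996
gripper_force: 4.7
```

Call:
apply_moves --targets '[{"x": 0,"y": 0,"z": 0,"wx": 0,"wy": 0,"wz": 0},{"x": 0,"y": 0,"z": 0,"wx": 0,"wy": 0,"wz": 0},{"x": 0,"y": 0,"z": 0,"wx": 0,"wy": 0,"wz": 0},{"x": 0,"y": 0,"z": 0,"wx": 0,"wy": 0,"wz": 0}]'

```text
t: 23.48
ee_pos: [0.5786, -0.2461, -0.0057]
tool_rot: [3.11, -0.041, 0.405]
force: [-10.1, 0.6, 5.6]
opening: 0.999
gripper_force: 4.6
```

Call:
apply_moves --targets '[{"x": 0,"y": 0,"z": 0,"wx": 0,"wy": 0,"wz": 0},{"x": 0,"y": 0,"z": 0,"wx": 0,"wy": 0,"wz": 0},{"x": 0,"y": 0,"z": 0,"wx": 0,"wy": 0,"wz": 0},{"x": 0,"y": 0,"z": 0,"wx": 0,"wy": 0,"wz": 0}]'

```text
t: 23.98
ee_pos: [0.5786, -0.2461, -0.0057]
tool_rot: [3.111, -0.041, 0.405]
force: [-10.1, 1.3, 5.8]
opening: 1.004
gripper_force: 4.6
```

The push held at about 10 N for over a second. Now I'll ease off straight back, then rise.

Call:
apply_moves --targets '[{"x": -0.001,"y": 0,"z": -0.0003,"wx": 0,"wy": 0,"wz": 0},{"x": -0.002,"y": 0,"z": -0.0006,"wx": 0,"wy": 0,"wz": 0},{"x": -0.004,"y": 0,"z": -0.0011,"wx": 0,"wy": 0,"wz": 0},{"x": -0.01,"y": 0,"z": -0.0027,"wx": 0,"wy": 0,"wz": 0},{"x": -0.025,"y": 0,"z": -0.0067,"wx": 0,"wy": 0,"wz": 0},{"x": -0.055,"y": 0,"z": -0.0147,"wx": 0,"wy": 0,"wz": 0},{"x": -0.09,"y": 0,"z": -0.0241,"wx": 0,"wy": 0,"wz": 0},{"x": -0.12,"y": 0,"z": -0.0322,"wx": 0,"wy": 0,"wz": 0},{"x": -0.12,"y": 0,"z": -0.08,"wx": 0,"wy": 0,"wz": 0},{"x": -0.12,"y": 0,"z": -0.12,"wx": 0,"wy": 0,"wz": 0},{"x": -0.12,"y": 0,"z": -0.12,"wx": 0,"wy": 0,"wz": 0}]'

```text
t: 25.35
ee_pos: [0.4358, -0.2448, 0.0844]
tool_rot: [3.102, -0.04, 0.423]
force: [0.9, -0.7, 0.3]
opening: 1.001
gripper_force: 0.0
```

```bash
sed -i 's/(.62,-.25))/(.644,-.2495))/' gap.py; python3 gap.py; python3 - <<'E'
from h import *
im=cv2.imread(sorted(__import__('glob').glob('pics/g2*.png'))[-1])[110:270,210:350,::-1]; save('fin.png',cv2.resize(im,None,fx=4,fy=3.7,interpolation=cv2.INTER_CUBIC))
E
```

```text
[ 0.43579315 -0.24483746  0.0843987 ] [ 0.85976629 -0.70216108  0.2555281 ] 25.35
bat 1856 [ 648. -241.] [130.7 127.7] 88.74
cup 215 (array([ 0.6444, -0.2442,  0.0626]), array([0.062, 0.057, 0.015]))
163 S [36, 42, 78, 112, 116, 115, 113, 112, 116, 83, 46, 39, 39, 42, 41, 41] V [112, 115, 124, 146, 165, 171, 174, 173, 136, 105, 128, 151, 156, 156, 154, 157]
   S [38, 40, 37, 40, 37, 35, 36, 81, 114, 116, 114, 114, 112, 66, 38, 33] V [156, 158, 158, 159, 157, 139, 140, 148, 157, 167, 174, 174, 161, 142, 135, 131]
167 S [41, 48, 93, 114, 115, 116, 113, 116, 116, 83, 44, 39, 41, 39, 37, 41] V [117, 118, 143, 159, 167, 170, 172, 161, 125, 101, 132, 150, 157, 156, 157, 156]
   S [41, 39, 41, 42, 40, 34, 36, 78, 114, 113, 116, 115, 108, 59, 27, 27] V [156, 156, 157, 158, 158, 141, 143, 148, 157, 169, 171, 173, 160, 146, 143, 143]
171 S [38, 45, 82, 80, 53, 60, 92, 111, 114, 67, 41, 43, 40, 41, 41, 40] V [114, 118, 133, 141, 136, 145, 160, 149, 119, 106, 137, 155, 158, 157, 156, 159]
   S [39, 41, 39, 41, 40, 33, 34, 75, 78, 42, 39, 75, 98, 62, 32, 27] V [157, 156, 157, 156, 154, 139, 137, 146, 144, 134, 136, 153, 153, 143, 135, 132]
175 S [38, 48, 100, 109, 107, 108, 113, 119, 114, 62, 42, 38, 39, 40, 38, 39] V [106, 100, 132, 154, 167, 168, 169, 146, 116, 111, 144, 159, 158, 158, 160, 158]
   S [39, 39, 41, 39, 39, 34, 42, 90, 112, 106, 109, 112, 110, 71, 36, 31] V [157, 158, 157, 157, 156, 126, 116, 133, 152, 163, 168, 173, 158, 132, 113, 108]
nose column V [178, 131, 122, 134, 164, 175, 121, 154, 153, 153, 154, 153, 154, 162, 142, 105, 99, 100, 102, 102, 109, 149, 163, 163, 164, 164, 163, 163, 162] [np.float64(0.7175), np.float64(0.6449)]
```

View pics/fin.png

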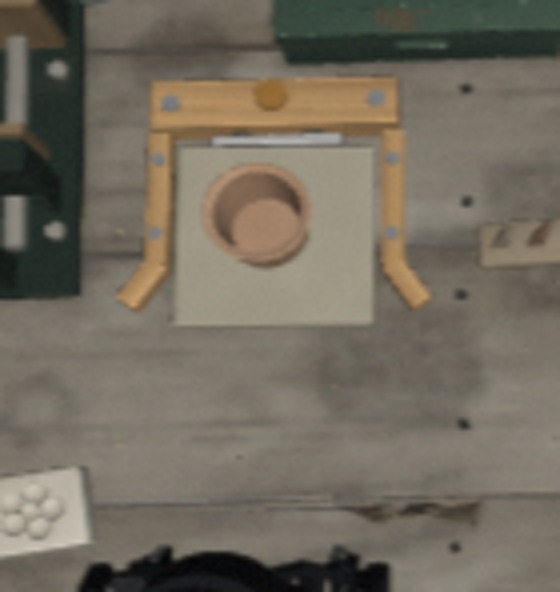

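The bat sits at the nose, with its front edge at crop row 147 and the nose bar at 139, centred between the rails with the cup on its middle. A dark line shows between them, probably the edge chamfer, so I'll check it from straight above with the wrist camera.

```bash
python3 - <<'E'
from h import *
s=ctrl.get_state(); R0=R.from_rotvec(s['tool_rot']); p=s['ee_pos']
rows(p,R0,[((p[0],p[1],.15),pose(-1.4,17)),((.63,-.247,.15),pose(-1.4,17))])
E
```

```text
[{"x": 0.018, "y": 0.0003, "z": -0.0656, "wx": 0.3, "wy": 1.66, "wz": -0.02}, {"x": 0.2062, "y": -0.0015, "z": -0.014, "wx": 0.3, "wy": 1.66, "wz": -0.02}]
```

Call:
apply_moves --targets '[{"x": 0.009,"y": 0,"z": -0.033,"wx": 0,"wy": 1.0,"wz": 0},{"x": 0.018,"y": 0,"z": -0.0656,"wx": 0,"wy": 1.7,"wz": 0},{"x": 0.018,"y": 0,"z": -0.0656,"wx": 0,"wy": 1.7,"wz": 0},{"x": 0.056,"y": 0,"z": -0.055,"wx": 0,"wy": 1.7,"wz": 0},{"x": 0.103,"y": -0.0005,"z": -0.042,"wx": 0,"wy": 1.7,"wz": 0},{"x": 0.15,"y": -0.001,"z": -0.029,"wx": 0,"wy": 1.7,"wz": 0},{"x": 0.19,"y": -0.0015,"z": -0.0185,"wx": 0,"wy": 1.7,"wz": 0},{"x": 0.206,"y": -0.0015,"z": -0.014,"wx": 0,"wy": 1.7,"wz": 0},{"x": 0.206,"y": -0.0015,"z": -0.014,"wx": 0,"wy": 1.7,"wz": 0}]'

```text
t: 26.52
ee_pos: [0.6284, -0.2446, 0.1426]
tool_rot: [3.106, -0.038, 0.451]
force: [-0.6, -0.2, 0.4]
opening: 0.997
gripper_force: 0.0
```

```bash
python3 - <<'E'
from h import *
w=camera('wrist'); f=w['frame']; save('w4.png',f[:300,120:520] if 0 else cv2.resize(f[0:260,150:490],None,fx=2.2,fy=2.2,interpolation=cv2.INTER_CUBIC))
E
```

```text
(no output)
```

View pics/w4.png

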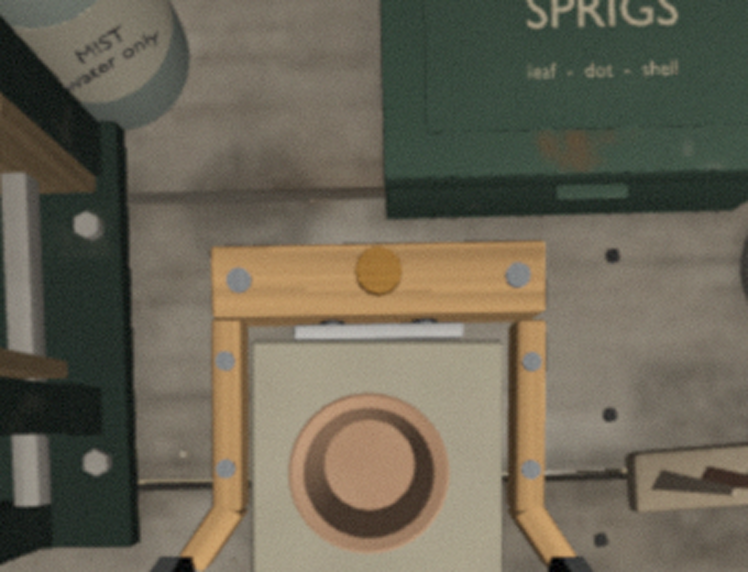

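```bash
python3 - <<'E'
from h import *
s=ctrl.get_state(); w=camera('wrist'); f=w['frame'].astype(float)
print('nose->bat profile',f[144:162,310:350].mean((1,2)).round().tolist())
print('beside nose (bench->bat)',f[144:162,272:280].mean((1,2)).round().tolist())
print('bat left/right edge',f[175:200,258:272].mean((0,2)).round().tolist(),f[175:200,370:386].mean((0,2)).round().tolist())
print('f',w['fx'],'range',w['range_z'][170,300],w['range_z'][152,330])
E
```

```text
nose->bat profile [85.0, 93.0, 119.0, 157.0, 171.0, 176.0, 179.0, 178.0, 159.0, 116.0, 100.0, 125.0, 147.0, 152.0, 152.0, 152.0, 152.0, 152.0]
beside nose (bench->bat) [91.0, 93.0, 97.0, 105.0, 117.0, 121.0, 120.0, 120.0, 118.0, 113.0, 103.0, 124.0, 148.0, 152.0, 151.0, 151.0, 152.0, 152.0]
bat left/right edge [133.0, 106.0, 86.0, 84.0, 93.0, 108.0, 114.0, 132.0, 149.0, 152.0, 151.0, 150.0, 151.0, 151.0] [153.0, 153.0, 153.0, 154.0, 153.0, 153.0, 152.0, 146.0, 133.0, 127.0, 96.0, 60.0, 51.0, 56.0, 76.0, 104.0]
f 275.638284850214 range 0.28648055 0.28543982
```

The dark line is the bat's own bevel: the same roughly 2 px band shows along its free side edges (262.5–265 and 378–380). So the bat is touching the nose. I'll withdraw and hand in.

Call:
apply_moves --targets '[{"x": -0.012,"y": 0,"z": -0.042,"wx": 0,"wy": 0,"wz": 0},{"x": -0.06,"y": 0,"z": -0.056,"wx": 0,"wy": 0,"wz": 0},{"x": -0.11,"y": 0,"z": -0.07,"wx": 0,"wy": 0,"wz": 0},{"x": -0.16,"y": 0,"z": -0.083,"wx": 0,"wy": 0,"wz": 0},{"x": -0.19,"y": 0,"z": -0.09,"wx": 0,"wy": 0,"wz": 0},{"x": -0.19,"y": 0,"z": -0.09,"wx": 0,"wy": 0,"wz": 0},{"x": -0.19,"y": 0,"z": -0.09,"wx": 0,"wy": 0,"wz": 0}]'

```text
t: 27.5
ee_pos: [0.4208, -0.2404, 0.1776]
tool_rot: [3.102, -0.041, 0.458]
force: [0.7, 0.3, -0.8]
opening: 0.998
gripper_force: 0.0
```

```bash
python3 -c "
from h import *
s=ctrl.get_state(); print(s['ee_pos'],s['force'],s['t']); print(job.hand_in())"
```

```text
[ 0.42084695 -0.24043177  0.17762412] [ 0.74033563  0.30082763 -0.77306328] 27.5
the job is handed in; nothing more can be done
None
```

The job is handed in at 27.5 s: the bat was pressed home at about 10 N for over a second and left against the nose, about 1 mm or less off centre between the rails, with the cup untouched on its middle and the robot clear; contact with the nose was judged from the force felt and the final pictures.

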